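Fit the filter crucible and shut the fine vent

TASK

Make the vacuum filtration unit ready: stand the porcelain crucible (the pale, open, tapered cup on the bench) upright in the black tapered sleeve on top of the unit's glass jar, seated fully home, and let go of it. Then shut the fine vent by turning the small winged knob in the middle of the sloped panel clockwise until it just comes up against its stop, without turning the coarse ring it sits in. Leave everything else on the bench where it stands.

Things in the scene. Friction and masses are not known exactly. Their poses are not given: they have to be found in the camera images.
- filter_unit: vacuum filtration unit, white housing 150 mm deep, 250 mm wide, fixed. Origin: under its middle; x to its back, y to its left, z up. Right part (y -125 to 25 mm): wedge 87 mm tall whose panel slopes up at 20 degrees and carries a coaxial valve: black coarse ring with a grey winged knob (the fine vent) inside; a small gauge and switch above are fixed. Left part: 35 mm high deck with the jar
- sleeve_mouth (a point): centre of the upper mouth of the black rubber sleeve on the glass jar, 120 mm above the bench; z up. The sleeve is a tapered socket, inside 47 mm wide at the mouth, 34 mm wide 40 mm lower, open below; outside 57 mm wide, standing 12 mm out of a jar lid 86 mm wide. The crucible fully home has its underside about 47 mm below the mouth
- crucible: white porcelain filter crucible, a loose tapered cup 80 mm tall, 90 g, standing upright on the bench. Origin: centre of its underside; z up along its axis. 32 mm wide at the foot, widening evenly to 49 mm at 54 mm height; above that a straight round band 52 mm in diameter from 56 to 80 mm height, the place to grip. Its taper matches the sleeve
- vent_wing (a point): centre of the top of the winged knob, on the common axis of knob and ring; z points out of the sloped panel along that axis, x along the wing to its end with a white line. The wing is an upright bar 60 mm long (30 mm each way along x), 12 mm thick, 28 mm high; the knob's flat disc, 68 mm wide, has its face 28 mm below this point, the ring's face lies 30 mm below it
- vent_knob (a joint): angle of the winged knob in the coarse ring, rad: 0 shut, at its clockwise stop (wing's white line at the ring's long white mark), 2.6 fully open; grows counter-clockwise as seen facing the panel. Turns with 0.06 N m and stays where left. The knob runs in the ring: pushed on past its stop it drags the ring with it (the ring slips at 0.35 N m)
- coarse_ring (a joint): angle of the coarse ring on the panel, rad, growing counter-clockwise as seen facing the panel; already set, somewhere from -0.5 to 0.5, and to stay so. At 0 its long white mark points straight up the slope. Ring: 100 mm wide with a lobed rim, 70 mm inside, 14 mm high, slips at 0.35 N m
- ring_mark (a point): the long white mark on the coarse ring's face, 44 mm from the common axis
- stain_bottle: small brown bottle with black cap, 48 mm in diameter, 105 mm tall, loose bystander; origin at the centre of its underside
- beaker: 100 ml beaker, 72 mm in diameter, 90 mm tall, loose bystander; origin at the centre of its underside
- timer: flat white lab timer, 62 x 62 x 18 mm, loose bystander; origin at the centre of its underside
- forceps: steel forceps lying flat, 131 mm long along its y, 10 mm high, loose bystander; origin at the centre of its underside
- marker: marker pen lying flat, 135 mm long along its y, 16 mm thick, loose bystander; origin at the centre of its underside
- sample_cup: white lidded sample cup, 39 mm in diameter, 48 mm tall, loose bystander; origin at the centre of its underside
- wash_bottle: squat clear bottle with white cap, 57 mm in diameter, 71 mm tall, loose bystander at the back; origin at the centre of its underside
Things that resemble listed ones, but are neither listed nor needed, are in the scene too. What is shaped like the crucible but pink is not meant.

How it is judged:
On the way, in this order (a step that is already met when the one before it is completed fails the run):
1. the crucible sits upright and fully home in the sleeve, released (z of crucible in the frame of sleeve_mouth below -0.041 m and horizontal distance between crucible and sleeve_mouth below 0.004 m and angle between crucible's own z axis and vertical below 0.07 rad and contact force between the fingers and crucible below 0.1 N), for 0.2 s.
2. the winged knob is shut, against its clockwise stop (value of joint vent_knob below 0.06 rad), for 0.2 s.
At the end, for the whole second after the job is handed in: The crucible stands upright (within 4 degrees), centred within 4 mm and fully home in the sleeve (underside at least 41 mm below the mouth), at rest; the winged knob is within 0.06 rad of its clockwise stop; the mark on the coarse ring is within 6 mm (8 degrees) of where it was (z of crucible in the frame of sleeve_mouth below -0.041 m and horizontal distance between crucible and sleeve_mouth below 0.004 m and angle between crucible's own z axis and vertical below 0.07 rad and linear speed of crucible below 0.01 m/s and value of joint vent_knob below 0.06 rad and distance of ring_mark from where it was at the start of the episode below 0.006 m); the robot touches nothing.
It fails at once if the coarse ring was turned (its mark moved more than 6 mm) (distance of ring_mark from where it was at the start of the episode above 0.006 m).
It fails at once if a bystander was moved more than 30 mm (distance of any of stain_bottle, beaker, timer, forceps, marker, sample_cup, wash_bottle from where it was at the start of the episode above 0.03 m).
It also fails if it takes over 72 s, if anything falls off the work surface, if the arm or the gripper's body presses on something with over 40 N, if the wrist force passes 120 N, or if a joint passes its speed limit or range.

ROBOT

A 7-joint arm with a two-finger parallel gripper is mounted at the origin on a cart in front of the work surface, level with it; the furniture and walls round the work are solid. World frame = base frame: x ahead of the robot, y to its left, z up, the work surface at z = 0. Lengths are in m, angles in rad, forces in N, time in s.
With the tool pointing down it reaches from about 0.4 to 0.85 m from the base axis. Payload 4.5 kg.
Tool frame: the origin (TCP) lies between the finger pads; the fingertips stand 22 mm ahead of it and the grasp point (between the pads) lies 3 mm ahead of it; z points along the fingers, y is the line along which they close (so a half turn about z gives the same grasp; the last joint's range is limited). The gripper opens to 88 mm and grips with 3 to 60 N. Pads are 18 mm wide; open, the fingers measure 123 mm over their backs; the gripper's body (75 mm by 187 mm) begins 45 mm behind the grasp point.
Start: joints at [1.302, 0.689, -0.195, 1.565, 0.157, 0.902, -0.215], TCP at [0.186, -0.597, 0.261] pointing down, gripper open.
Joint ranges: [-3.01, 3.01], [-0.46, 2.08], [-1.47, 1.51], [0.13, 2.56], [-1, 4.14], [0.04, 2.09], [-2.66, 2.66]. Speed limits (rad/s): [2.57, 2.57, 3.14, 3.14, 3.14, 3.14, 3.14].

INTERFACE

Orientations are given as a unit quaternion [x, y, z, w].
In Python, from cell import * gives the robot as it stands. The module is installed in compiled form; this text tells all that it offers.
- The arm moves only by the tool step_arm, never from a script. Its argument "moves" is a list of rows, each a list of 3 entries, a list of its own where there are three numbers: the opening, from -1 (shut) to 1 (fully open), then the shift along the tool's x, y, z each as a share of 200 mm, from -1 to 1, then the turn about the tool's z as a share of 2 pi rad, from -1 to 1. In form: [[fingers, [tx, ty, tz], yaw], ...]. A call has 1 to 20 rows; each row shifts and turns the commanded pose from where the row before left it, along the tool's axes as they then stand; what a row does not reach is not made up. A row lasts 1/10 s, in which the tool goes at most 50 mm and 8.59 degrees, less where a joint would pass 70% of its speed; a pose out of reach is approached as far as the arm can. A call with a number of a shift or a turn outside -1 to 1 is refused whole. A call with a gripper value outside its range is refused whole. The fingers move at their own pace and stop on an object; the grip force is fixed at half the most. Time passes only in rows, so rows that do not move let the fingers close. It gives the time, the measured TCP pose, the force, the opening and the grip force at its end, in the units of the state.
- get_obs(): the state, without advancing time (a new reading comes with each control period).
- grab_frame(name): name is "side" or "top" or "wrist"; returns (picture, depth): 400x640x3 uint8, blue, green, red; 400x640 float32, m along the optical axis (not along the pixel's ray), 0 where there is no reading.
- camera_info(name): a dict with "fx", "fy", "cx", "cy" (pixels), "D" ([k1, k2, p1, p2, k3] as OpenCV has them; the pictures are not rectified), "rvec" (rotation vector, rad) and "tvec" (3), from world to camera coordinates, as OpenCV has them. Camera axes: x right, y down, z forward; pixel columns grow to the right and rows downward; lengths in m; the calibration is good to about 2 mm. A picture is of the moment at which its call begins: read the wrist's pose just before it. camera_info takes no time and is no camera call; for the wrist camera it gives the pose at the moment of the call.
- job_done(): hands the job in; it is judged then, once.
The state is a dict: "t": time; "qpos": joint angles; "joint_velocities": joint speeds; "joint_torque": joint torques, N m; "position": TCP position; "tool_rot": TCP orientation; "ft_force": force on the tool from outside, world axes, zero at the start; "wrist_torque": the same for the moment, N m; "opening": finger opening in m; "finger_force": force on a finger pad.
Only numpy, scipy, OpenCV 4.12 (cv2) and the standard library are available. Lean on these libraries where they do the work, as an engineer would, in place of code of your own. Each camera call takes 0.05 s, during which the arm holds its last target. There are 200 camera calls.

## Working session

There is one attempt and no reset: what is moved stays moved. The work goes in short steps, Python scripts to look and compute and a tool call to move; the robot and the scene stay as the last step left them, time stands still between calls to the robot, and variables do not carry over. Pictures are saved under pics/ and viewed, at most 10 in all, crops included, and the job is handed in when it is done.

Besides the shell and the picture viewer there is one more tool, called after "Request:" by a JSON object that holds its "fn" and its "kwargs". step_arm: Moves the arm, as the interface text tells. Its arguments: {"type":"object","properties":{"moves":{"type":"array"}},"required":["moves"]}

```bash
mkdir -p pics; cat > h.py <<'E'
from cell import *
import numpy as np, cv2
from scipy.spatial.transform import Rotation as R
def cam(n):
    c=camera_info(n); K=np.array([[c["fx"],0,c["cx"]],[0,c["fy"],c["cy"]],[0,0,1.]])
    return K,np.array(c["D"],float),R.from_rotvec(np.ravel(c["rvec"])).as_matrix(),np.ravel(c["tvec"])
def rays(C,px):
    K,D,r,t=C; u=cv2.undistortPoints(np.array(px,float).reshape(-1,1,2),K,D)[:,0]
    return np.c_[u,np.ones(len(u))]
def on_z(C,px,z):
    d=rays(C,px)@C[2]; o=-C[2].T@C[3]
    return o+d*((z-o[2])/d[:,2])[:,None]
def by_depth(C,px,dep):
    d=rays(C,px); z=np.array([dep[int(round(v)),int(round(u))] for u,v in px])
    return (d*z[:,None]-C[3])@C[2]
def proj(C,P):
    return cv2.projectPoints(np.array(P,float).reshape(-1,3),cv2.Rodrigues(C[2])[0],C[3],C[0],C[1])[0][:,0]
E
python3 - <<'E'
from h import *
for n in ("top","side"):
    C=cam(n); im,d=grab_frame(n); cv2.imwrite(f"pics/{n}0.png",im); np.savez(f"{n}0.npz",im=im,d=d)
    print(n,-C[2].T@C[3],C[2][2],C[0][0,0])
o=get_obs(); print(o["t"],o["position"],o["tool_rot"])
E
```

```text
top [ 0.32006987 -0.11059782  1.26959436] [ 0.17235975  0.02808722 -0.98463355] 443.09502924846674
side [-0.19083762  0.42245937  0.49425562] [ 0.72753547 -0.54413133 -0.41786748] 375.2728481058559
0.1 [ 0.18618664 -0.59605479  0.25997949] [ 9.88550548e-01  1.50887679e-01 -1.92879886e-04 -8.27835629e-04]
```

View pics/top0.png

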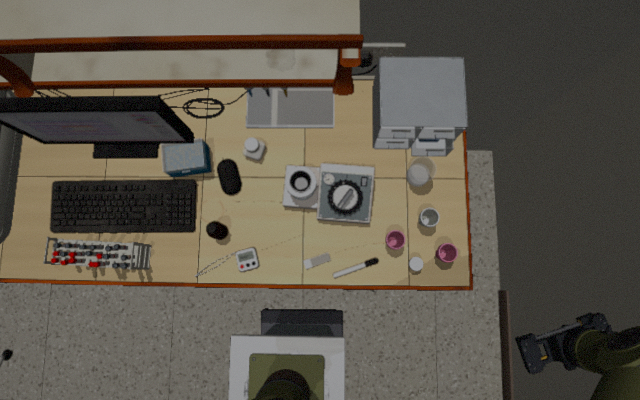

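View pics/side0.png

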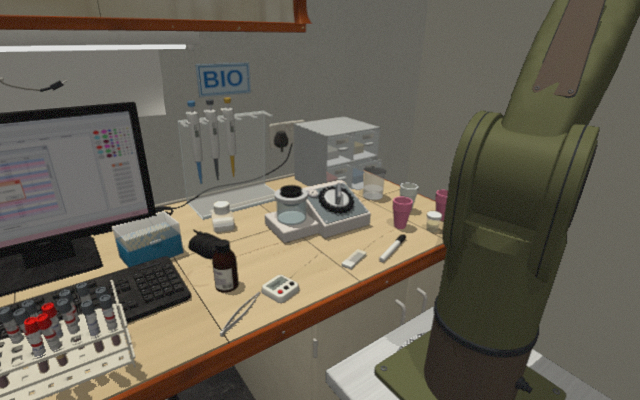

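Top view candidates for the crucible: white open cup at (429,217); pink cups at (395,240) and (447,253), ruled out by colour; clear beaker at (418,174); lidded white sample cup at (416,265). I choose (429,217). The unit's sleeve is at (301,184) and its knob at (346,197). Next is one close crop to check the choice.

```bash
python3 - <<'E'
from h import *
z=np.load("top0.npz"); im,d=z["im"],z["d"]; C=cam("top")
a=cv2.resize(im[145:285,380:470],None,fx=4,fy=4,interpolation=3)
b=cv2.resize(im[155:230,275:385],None,fx=4,fy=4,interpolation=3)
cv=np.zeros((560,800,3),np.uint8); cv[:,:360]=a; cv[:300,360:]=b
s=np.load("side0.npz")["im"][165:230,380:490]; cv[300:560,360:]=cv2.resize(s,None,fx=4,fy=4,interpolation=3)
cv2.imwrite("pics/crop1.png",np.clip(cv*1.5,0,255).astype(np.uint8))
for n,u,v in [("cruc",429,217),("cru rim",429,209),("pink",395,240),("beaker",418,174),("samp",416,265),("sleeve",301,184),("knob",346,197),("pan",365,215)]:
    print(n,by_depth(C,[(u,v)],d).round(3), im[v,u])
E
```

```text
cruc [[ 0.484 -0.399  0.018]] [74 79 79]
cru rim [[ 0.499 -0.388  0.067]] [ 97 100  99]
pink [[ 0.419 -0.303  0.006]] [117  96 143]
beaker [[ 0.606 -0.369  0.028]] [128 132 133]
samp [[ 0.348 -0.353  0.05 ]] [152 151 150]
sleeve [[ 0.573 -0.035  0.035]] [127 129 129]
knob [[ 0.524 -0.16   0.104]] [102  99  99]
pan [[ 0.484 -0.215  0.05 ]] [92 90 87]
```

View pics/crop1.png

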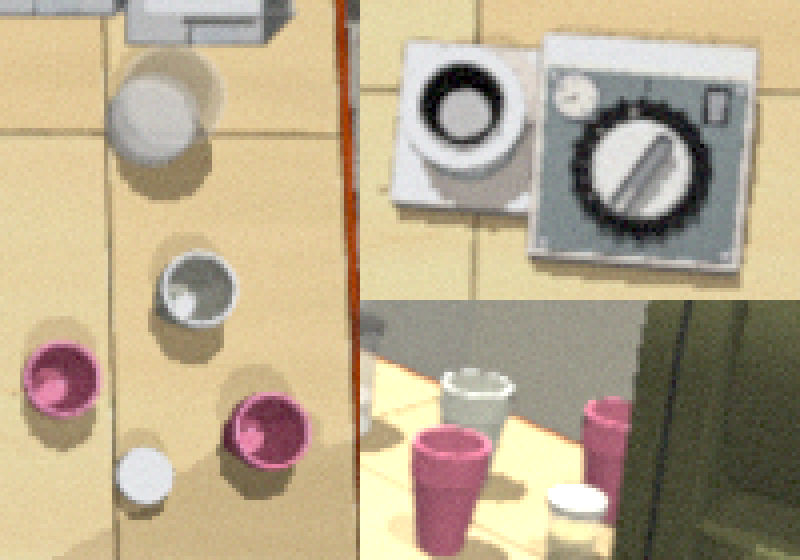

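The crop shows the chosen cup, pale and open, with its rim at about (429.5,217), clear of both pink ones. The sleeve mouth is near (300.5,180.5). The wing runs from lower left to upper right at about (346,198). Next I measure the rims.

```bash
python3 - <<'E'
from h import *
z=np.load("top0.npz"); im,d=z["im"],z["d"]; C=cam("top")
hsv=cv2.cvtColor(im,cv2.COLOR_BGR2HSV)
# heights map
v,u=np.mgrid[0:400,0:640]; px=np.c_[u.ravel(),v.ravel()].astype(float)
P=((rays(C,px)*d.reshape(-1,1))-C[3])@C[2]; P=P.reshape(400,640,3); ok=d>0
def box(n,lo,hi):
    m=ok&np.all((P>lo)&(P<hi),axis=2); Q=P[m]
    c,r=cv2.minEnclosingCircle(Q[:,:2].astype(np.float32)); print(n,m.sum(),"circle",np.round(c,4),"r",round(r,4),"zmax",np.percentile(Q[:,2],95).round(4)); return m
box("crucible",(.43,-.46,.066),(.55,-.34,.1))
# grey-level rim: low-saturation pixels
m=((hsv[...,1]<45)).astype(np.uint8); m[:,:405]=0;m[:200]=0;m[236:]=0;m[:,450:]=0
k,l,st,ce=cv2.connectedComponentsWithStats(m); i=1+np.argmax(st[1:,4]); c=cv2.findContours((l==i).astype(np.uint8),0,1)[0][0]
q=cv2.convexHull(c)[:,0].astype(float); W=on_z(C,q,.08); print("rim cand",W.min(0),W.max(0),cv2.minEnclosingCircle(W[:,:2].astype(np.float32)))
# sleeve: dark blob
m=((hsv[...,2]<60)).astype(np.uint8); m[:,:285]=0;m[:,316:]=0;m[:168]=0;m[200:]=0
q=cv2.convexHull(cv2.findNonZero(m))[:,0].astype(float); W=on_z(C,q,.12); print("sleeve outer",cv2.minEnclosingCircle(W[:,:2].astype(np.float32)), W.min(0),W.max(0))
box("jar lid",(.48,-.1,.1),(.64,.06,.14))
# wing
m=box("wing",(.44,-.24,.088),(.6,-.09,.15)); Q=P[m]; print(Q.mean(0).round(4),Q.min(0).round(4),Q.max(0).round(4))
K=cam("wrist"); o=-K[2].T@K[3]; ob=get_obs(); T=R.from_quat(ob["tool_rot"]).as_matrix(); print("wristcam in tool",T.T@(o-ob["position"]),T.T@K[2][2],K[0][0,0],"tool x,y",T[:,0],T[:,1],"q",ob["qpos"])
E
```

```text
crucible 124 circle [ 0.4773 -0.3859] r 0.0266 zmax 0.0846
rim cand [ 0.45107539 -0.41204944  0.08      ] [ 0.50279221 -0.35756836  0.08      ] ((0.47466424107551575, -0.3836687505245209), 0.029214663431048393)
sleeve outer ((0.5645571947097778, -0.03798808157444), 0.02726885862648487) [ 0.53944925 -0.06408882  0.12      ] [ 0.5910506  -0.01094388  0.12      ]
jar lid 590 circle [ 0.5664 -0.0359] r 0.0435 zmax 0.1229
wing 561 circle [ 0.5691 -0.1636] r 0.0771 zmax 0.1117
[ 0.5614 -0.158   0.0944] [ 0.4952 -0.2344  0.088 ] [ 0.5998 -0.0926  0.1186]
wristcam in tool [ 6.47490762e-02 -1.74490889e-05 -1.24437702e-01] [-2.60989760e-01  7.14128744e-04  9.65341305e-01] 290.6227516656494 tool x,y [ 9.54465742e-01  2.98320515e-01 -1.31522640e-04] [ 0.29831988 -0.95446445 -0.00169492] q [ 1.30176079  0.68991707 -0.19451588  1.5662402   0.1573035   0.90252668
 -0.21507835]
```

Request:
{"fn": "step_arm", "kwargs": {"moves": [[1, [0.17, -0.057, 0], 0], [1, [0.17, -0.057, 0], 0], [1, [0.17, -0.057, 0], 0], [1, [0.17, -0.057, 0], 0], [1, [0.17, -0.057, 0], 0], [1, [0.17, -0.057, 0], 0], [1, [0.17, -0.057, 0], 0], [1, [0.17, -0.057, 0], 0], [1, [0.17, -0.057, 0], 0], [1, [0.17, -0.057, 0], 0], [1, [0, 0, 0], 0], [1, [0, 0, 0], 0]]}}

```text
t: 1.3
position: [0.4773, -0.3855, 0.2603]
tool_rot: [0.988, 0.152, -0.0, -0.0]
ft_force: [-0.5, -0.0, -0.9]
opening: 0.088
finger_force: 0.0
```

```bash
cat >> h.py <<'E'
def wcloud():
    C=cam("wrist"); im,d=grab_frame("wrist"); v,u=np.mgrid[0:400,0:640]
    P=((rays(C,np.c_[u.ravel(),v.ravel()])*d.reshape(-1,1))-C[3])@C[2]
    return C,im,d,P.reshape(400,640,3),d>0
def circ(X):
    A=np.c_[2*X,np.ones(len(X))]; s=np.linalg.lstsq(A,(X**2).sum(1),rcond=None)[0]; return s[:2],np.sqrt(s[2]+s[:2]@s[:2])
E
python3 - <<'E'
from h import *
ob=get_obs(); C,im,d,P,ok=wcloud(); cv2.imwrite("pics/w1.png",im)
m=(ok&np.all((P>(.42,-.44,.072))&(P<(.53,-.33,.09)),axis=2)).astype(np.uint8)
c=max(cv2.findContours(m,0,1)[0],key=len)[:,0].astype(float)
print("edge",circ(on_z(C,c,.08)[:,:2]),"mec",cv2.minEnclosingCircle(P[m>0][:,:2].astype(np.float32)),"z",np.percentile(P[m>0][:,2],[5,50,95]),ob["position"],c.mean(0))
o=get_obs();print(o["qpos"])
E
```

```text
edge (array([ 0.47547847, -0.38527903]), np.float64(0.025398652982958445)) mec ((0.475086510181427, -0.3854621648788452), 0.025941289961338043) z [0.07397099 0.0798778  0.08125462] [ 0.47730101 -0.38549164  0.26025753] [318.78947368 188.70676692]
[ 0.69430998  0.67232143 -0.15579722  1.60305785  0.12738375  0.87736417
 -0.77810046]
```

View pics/w1.png

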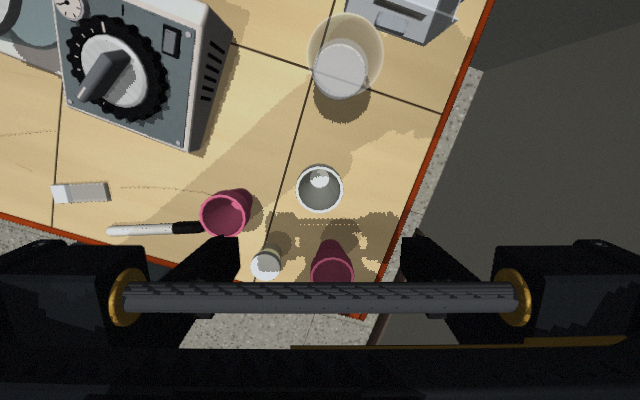

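The wrist view shows the white cup's rim at (320,189), radius 26 mm, centre (0.4753,-0.3854), and the finger lanes are clear. Descend and grip.

Request:
{"fn": "step_arm", "kwargs": {"moves": [[1, [-0.01, -0.003, 0.15], 0], [1, [0, 0, 0.15], 0], [1, [0, 0, 0.15], 0], [1, [0, 0, 0.15], 0], [1, [0, 0, 0.15], 0], [1, [0, 0, 0.15], 0], [1, [0, 0, 0.04], 0], [1, [0, 0, 0], 0], [1, [0, 0, 0], 0], [-1, [0, 0, 0], 0], [-1, [0, 0, 0], 0], [-1, [0, 0, 0], 0], [-1, [0, 0, 0], 0], [-1, [0, 0, 0], 0], [-1, [0, 0, 0], 0], [-1, [0, 0, 0], 0], [-1, [0, 0, 0], 0]]}}

```text
t: 3.05
position: [0.475, -0.3863, 0.073]
tool_rot: [0.989, 0.151, 0.0, 0.0]
ft_force: [-1.1, 0.1, 3.2]
opening: 0.0512
finger_force: 30.0
```

Request:
{"fn": "step_arm", "kwargs": {"moves": [[-1, [0, 0, -0.1], 0], [-1, [0, 0, -0.2], 0], [-1, [0, 0, -0.2], 0], [-1, [0, 0, -0.2], 0], [-1, [0, 0, -0.2], 0], [-1, [0, 0, 0], 0], [-1, [0.06, -0.17, 0], 0], [-1, [0.06, -0.17, 0], 0], [-1, [0.06, -0.17, 0], 0], [-1, [0.06, -0.17, 0], 0], [-1, [0.06, -0.17, 0], 0], [-1, [0.06, -0.17, 0], 0], [-1, [0.06, -0.17, 0], 0], [-1, [0.06, -0.17, 0], 0], [-1, [0.06, -0.17, 0], 0], [-1, [0, 0, 0], 0], [-1, [0, 0, 0], 0], [-1, [0, 0, 0], 0]]}}

```text
t: 4.85
position: [0.4862, -0.0634, 0.2522]
tool_rot: [0.989, 0.15, -0.001, 0.0]
ft_force: [-0.9, -0.4, -1.1]
opening: 0.0511
finger_force: 30.0
```

```bash
python3 - <<'E'
from h import *
ob=get_obs(); C,im,d,P,ok=wcloud(); cv2.imwrite("pics/w2.png",im); np.savez("w2.npz",im=im,P=P,ok=ok)
print(ob["position"],ob["opening"],ob["tool_rot"])
m=(ok&np.all((P>(.5,-.1,.114))&(P<(.63,.03,.128)),axis=2)).astype(np.uint8); Q=P[m>0]
print(m.sum(),np.percentile(Q[:,2],[5,50,95]),cv2.minEnclosingCircle(Q[:,:2].astype(np.float32)))
print("expected px",proj(C,[[.565,-.037,.12]]))
E
```

```text
[ 0.48620445 -0.06340517  0.25218082] 0.051138123599727 [ 9.88689621e-01  1.49974073e-01 -6.82623822e-04  3.80811830e-04]
1415 [0.11536885 0.12001734 0.12143865] ((0.5640854835510254, -0.03651021793484688), 0.02810240350663662)
expected px [[317.00328309 102.44762312]]
```

View pics/w2.png

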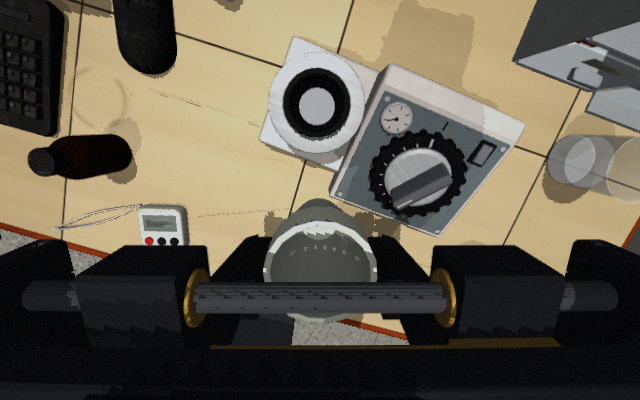

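Wrist view: sleeve mouth at (317,102), knob at (418,182), crucible held at (320,255). I refine the sleeve centre and take the knob crop from this same frame.

```bash
python3 - <<'E'
from h import *
z=np.load("w2.npz"); im=z["im"]; C=cam("wrist")
g=cv2.cvtColor(im,cv2.COLOR_BGR2GRAY); m=np.zeros_like(g); m[60:145,275:360]=(g[60:145,275:360]<75)
k,l,st,ce=cv2.connectedComponentsWithStats(m,connectivity=4); i=1+np.argmax(st[1:,4])
cs,h=cv2.findContours((l==i).astype(np.uint8),cv2.RETR_CCOMP,1)
for c in sorted(cs,key=len)[-2:]:
    q=cv2.convexHull(c)[:,0].astype(float); print(len(c),circ(on_z(C,q,.12)[:,:2]),circ(on_z(C,q,.08)[:,:2]))
P=z["P"]; 
print("panel pts",[P[v,u].round(4).tolist() for u,v in [(355,205),(425,228),(485,125),(440,120)]])
cv2.imwrite("pics/knob.png",cv2.resize(im[80:245,335:535],None,fx=4,fy=3.6,interpolation=cv2.INTER_CUBIC))
E
```

```text
106 (array([ 0.56218858, -0.0377171 ]), np.float64(0.015856824143098514)) (array([ 0.56435801, -0.03668079]), np.float64(0.018328432087910275))
205 (array([ 0.56356129, -0.03714816]), np.float64(0.02820446183261122)) (array([ 0.56594469, -0.03602317]), np.float64(0.03260069977506794))
panel pts [[0.4722, -0.1125, 0.0413], [0.4707, -0.203, 0.0443], [0.5962, -0.1977, 0.0874], [0.5873, -0.154, 0.0869]]
```

View pics/knob.png

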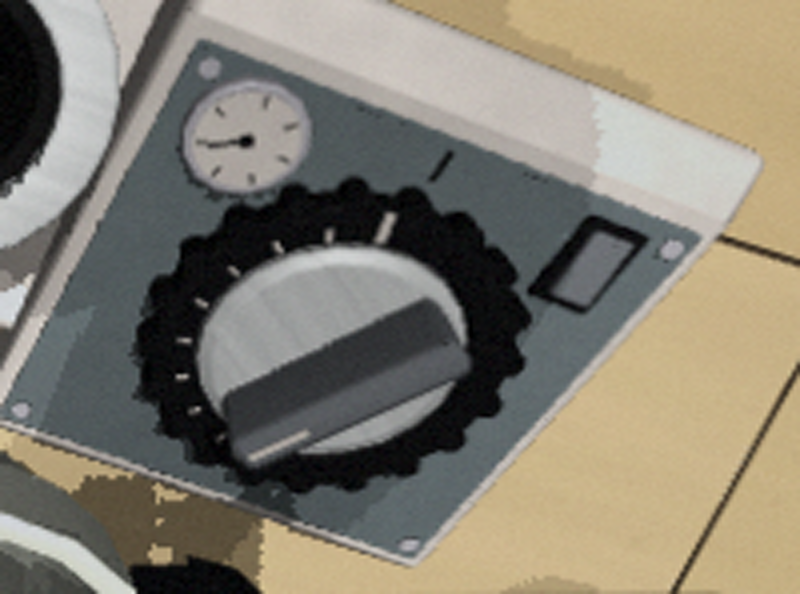

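The white line is on the wing's lower-left end. The ring's long mark is at crop (387,228), close to up-slope, so about 2.4 rad of clockwise turning is needed. The crucible goes first: two measurements put the sleeve centre at (0.5638,-0.0368).

Request:
{"fn": "step_arm", "kwargs": {"moves": [[-1, [0.1, -0.003, 0], 0], [-1, [0.1, -0.003, 0], 0], [-1, [0.1, -0.003, 0], 0], [-1, [0.108, -0.003, 0], 0], [-1, [0, 0, 0], 0], [-1, [0, 0, 0.1], 0], [-1, [0, 0, 0.1], 0], [-1, [0, 0, 0.1], 0], [-1, [0, 0, 0.1], 0], [-1, [0, 0, 0.05], 0], [-1, [0, 0, 0.03], 0], [-1, [0, 0, 0], 0], [-1, [0, 0, 0], 0], [-1, [0, 0, 0], 0]]}}

```text
t: 6.3
position: [0.5644, -0.0356, 0.1575]
tool_rot: [0.989, 0.151, 0.001, 0.0]
ft_force: [0.8, -0.5, -1.1]
opening: 0.0508
finger_force: 30.0
```

Request:
{"fn": "step_arm", "kwargs": {"moves": [[-1, [-0.007, 0.005, 0], 0], [-1, [0, 0, 0.015], 0], [-1, [0, 0, 0.015], 0], [-1, [0, 0, 0.01], 0], [-1, [0, 0, 0.01], 0], [-1, [0, 0, 0], 0], [-1, [0, 0, 0], 0]]}}

```text
t: 7.0
position: [0.5635, -0.0368, 0.1467]
tool_rot: [0.989, 0.151, 0.001, 0.0]
ft_force: [2.4, -0.0, -1.0]
opening: 0.0507
finger_force: 30.0
```

Request:
{"fn": "step_arm", "kwargs": {"moves": [[-1, [0, 0, 0.005], 0], [-1, [0, 0, 0.005], 0], [-1, [0, 0, 0], 0], [-1, [0, 0, 0], 0]]}}

```text
t: 7.4
position: [0.5638, -0.0367, 0.1456]
tool_rot: [0.989, 0.151, 0.001, 0.0]
ft_force: [2.2, 1.1, 5.5]
opening: 0.0509
finger_force: 30.0
```

Request:
{"fn": "step_arm", "kwargs": {"moves": [[-1, [0, 0, 0.006], 0], [-1, [0, 0, 0.004], 0], [-1, [0, 0, 0], 0]]}}

```text
t: 7.7
position: [0.564, -0.0367, 0.145]
tool_rot: [0.989, 0.151, 0.002, 0.0]
ft_force: [-0.9, 1.0, 17.4]
opening: 0.0511
finger_force: 29.9
```

Request:
{"fn": "step_arm", "kwargs": {"moves": [[1, [0, 0, 0], 0], [1, [0, 0, 0], 0], [1, [0, 0, 0], 0], [1, [0, 0, 0], 0], [1, [0, 0, 0], 0], [1, [0, 0, -0.1], 0], [1, [0, 0, -0.2], 0], [1, [0, 0, -0.2], 0], [1, [0, 0, -0.2], 0], [1, [-0.2, 0, 0], 0], [1, [-0.1, 0, 0], 0], [1, [0, 0, 0], 0], [1, [0, 0, 0], 0], [1, [0, 0, 0], 0]]}}

```text
t: 9.1
position: [0.5067, -0.0542, 0.2826]
tool_rot: [0.989, 0.151, 0.0, -0.0]
ft_force: [0.5, -0.4, -0.1]
opening: 0.0883
finger_force: 0.0
```

```bash
python3 - <<'E'
from h import *
ob=get_obs(); C,im,d,P,ok=wcloud(); cv2.imwrite("pics/w3.png",im); np.savez("w3.npz",im=im,P=P,ok=ok)
print(ob["t"],ob["position"],ob["tool_rot"],ob["qpos"])
m=(ok&np.all((P>(.5,-.1,.14))&(P<(.63,.03,.165)),axis=2)).astype(np.uint8); Q=P[m>0]
print("rim",m.sum(),np.percentile(Q[:,2],[5,50,95]),cv2.minEnclosingCircle(Q[:,:2].astype(np.float32)))
E
```

```text
9.1 [ 0.50668055 -0.05421783  0.28256704] [ 9.88506137e-01  1.51179863e-01  4.99149955e-04 -1.32551017e-04] [ 0.09969739  0.50719777 -0.12888859  1.88484014  0.09072242  0.75418565
 -1.34653204]
rim 1021 [0.14229316 0.15229878 0.15375607] ((0.5644334554672241, -0.03666658326983452), 0.026033345609903336)
```

View pics/w3.png

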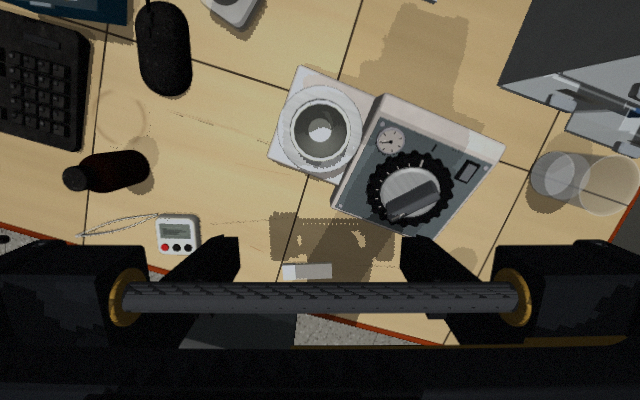

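Wrist view: the crucible sits in the sleeve, rim at (325,125), rim height 0.153 and centred, so it is home and released. Next I measure the valve.

```bash
cat > knob.py <<'E'
from h import *
def measure(im,P,ok,C):
    hsv=cv2.cvtColor(im,cv2.COLOR_BGR2HSV); B=np.all((P>(.44,-.26,.03))&(P<(.62,-.07,.12)),axis=2)&ok
    h,s,v=[hsv[...,i].astype(int) for i in range(3)]
    pan=B&(h>85)&(h<125)&(s>25)&(v>50)&(P[...,2]<.09)
    Q=P[pan]
    for _ in range(6):
        c=Q.mean(0); n=np.linalg.svd(Q-c,full_matrices=False)[2][2]; n*=np.sign(n[2]); Q=P[pan]; Q=Q[abs((Q-c)@n)<.003]
    print("panel",len(Q),"tilt deg",np.degrees(np.arccos(n[2])))
    up=np.array([0,0,1])-n*n[2]; up/=np.linalg.norm(up); left=np.cross(n,up)   # up slope; left (ccw 90)
    hgt=(P-c)@n
    o=-C[2].T@C[3]
    def on(px,hh):
        d=rays(C,px)@C[2]; return o+d*((hh-(o-c)@n)/(d@n))[:,None]
    def uv(X): return np.c_[(X-c)@up,(X-c)@left]
    rm=(B&(hgt>.007)&(hgt<.019)&(v<60)).astype(np.uint8)
    k,l,st,_=cv2.connectedComponentsWithStats(rm); i=1+np.argmax(st[1:,4]); q=cv2.convexHull(cv2.findNonZero((l==i).astype(np.uint8)))[:,0].astype(float)
    cc,r=circ(uv(on(q,.014))); print("ring centre fit r",r)
    disc=B&(hgt>.010)&(hgt<.021)&(v>85); 
    X=uv(P[disc]); near=np.hypot(*(X-cc).T)
    w=B&(hgt>.040)&(hgt<.048); W=P[w]; Wu=uv(W); wc,(a,b),ang=cv2.minAreaRect(Wu.astype(np.float32))
    print("wing n",len(W),"rect",np.round(wc,4),round(a,4),round(b,4),"vs ring c",np.round(cc,4))
    e=np.linalg.eigh(np.cov(Wu.T))[1][:,1]; print("wing line angle (mod pi)",np.arctan2(e[1],e[0])%np.pi,"h med",np.median(hgt[w]))
    # bright marks on the ring face, radius 37..49
    vv,uu=np.where(B); px=np.c_[uu,vv].astype(float); Y=uv(on(px,.014))-cc; rr=np.hypot(*Y.T)
    br=(v[B]>95)&(rr>.0375)&(rr<.048)&(abs(hgt[B]-.014)<.006); mm=np.zeros(v.shape,np.uint8); mm[vv[br],uu[br]]=1
    k,l,st,ce=cv2.connectedComponentsWithStats(mm)
    for j in range(1,k):
        y=uv(on([ce[j]],.014))[0]-cc; print("mark area",st[j,4],"px",ce[j].round(1),"ang",np.arctan2(y[1],y[0]).round(3),"r",np.hypot(*y).round(4))
    f=lambda q2,hh: c+q2[0]*up+q2[1]*left+hh*n
    print("axis wing top (ring c)",f(cc,.044).round(4),"(wing rect)",f(wc,.044).round(4),"up",up.round(3))
E
python3 - <<'E'
from knob import *
z=np.load("w3.npz"); measure(z["im"],z["P"],z["ok"],cam("wrist"))
E
```

```text
panel 3577 tilt deg 19.977812807542843
ring centre fit r 0.04945081273732854
wing n 578 rect [-0.0096 -0.0036] 0.0123 0.0609 vs ring c [-0.0088 -0.0028]
wing line angle (mod pi) 2.584815413341131 h med 0.04394400712200436
mark area 9 px [421.9 161.4] ang 0.175 r 0.0404
mark area 1 px [376. 189.] ang 1.887 r 0.0377
mark area 1 px [376. 198.] ang 2.217 r 0.0379
mark area 1 px [379. 206.] ang 2.535 r 0.0384
axis wing top (ring c) [ 0.5177 -0.1551  0.1077] (wing rect) [ 0.5169 -0.1558  0.1075] up [ 0.937 -0.072  0.342]
```

The valve measurement passes its checks: panel tilt 19.98°, ring radius 49.5 mm, wing 12.3 × 60.9 mm. The long mark is at 0.175 rad and the wing at 2.585 rad, so the knob reads 2.41. The wing top is at (0.517,-0.156,0.108). I move over it and align the fingers across the wing.

Request:
{"fn": "step_arm", "kwargs": {"moves": [[-0.4, [-0.031, 0.168, 0], 0], [-0.4, [-0.031, 0.168, 0], 0], [-0.4, [-0.031, 0.168, 0], 0], [-0.4, [0, 0, 0], 0.022], [-0.4, [0, 0, 0], 0.022], [-0.4, [0, 0, 0], 0.022], [-0.4, [0, 0, 0], 0.022], [-0.4, [0, 0, 0], 0.022], [-0.4, [0, 0, 0], 0.022], [-0.4, [0, 0, 0], 0.0215], [-0.4, [0, 0, 0.15], 0], [-0.4, [0, 0, 0.15], 0], [-0.4, [0, 0, 0.15], 0], [-0.4, [0, 0, 0], 0], [-0.4, [0, 0, 0], 0], [-0.4, [0, 0, 0], 0]]}}

```text
t: 10.75
position: [0.5191, -0.1568, 0.194]
tool_rot: [0.946, -0.325, 0.001, -0.0]
ft_force: [-0.0, 0.1, 0.2]
opening: 0.0264
finger_force: 0.0
```

```bash
python3 - <<'E'
from h import *
o=get_obs(); T=R.from_quat(o["tool_rot"]).as_matrix(); p=o["position"]
print(p,"a",np.arctan2(T[1,0],T[0,0]),"d tool(share)",T.T@(np.array([.519,-.156,.1176])-p)/.2,o["qpos"].round(2),o["opening"],o["wrist_torque"],o["ft_force"])
E
```

```text
[ 0.51910009 -0.15677317  0.19397956] a -0.6614571392696929 d tool(share) [-0.00373345 -0.00234668  0.38189224] [ 0.13  0.68  0.12  1.9  -0.14  0.57 -1.88] 0.026411574697429146 [ 0.07685279  0.01068995 -0.0209329 ] [-0.03246904  0.14190251  0.21849022]
```

Yaw+ drives q7 down, from -1.35 to -1.88, so a 2.4 rad sweep from here would pass its range. The opposite half-turn grasp leaves room, so I turn back by pi first, still above everything.

Request:
{"fn": "step_arm", "kwargs": {"moves": [[-0.4, [0, 0, 0], -0.0235], [-0.4, [0, 0, 0], -0.0235], [-0.4, [0, 0, 0], -0.0235], [-0.4, [0, 0, 0], -0.0235], [-0.4, [0, 0, 0], -0.0235], [-0.4, [0, 0, 0], -0.0235], [-0.4, [0, 0, 0], -0.0235], [-0.4, [0, 0, 0], -0.0235], [-0.4, [0, 0, 0], -0.0235], [-0.4, [0, 0, 0], -0.0235], [-0.4, [0, 0, 0], -0.0235], [-0.4, [0, 0, 0], -0.0235], [-0.4, [0, 0, 0], -0.0235], [-0.4, [0, 0, 0], -0.0235], [-0.4, [0, 0, 0], -0.0235], [-0.4, [0, 0, 0], -0.0235], [-0.4, [0, 0, 0], -0.0235], [-0.4, [0, 0, 0], -0.0235], [-0.4, [0, 0, 0], -0.0235], [-0.4, [0, 0, 0], -0.0235]]}}

```text
t: 12.75
position: [0.5187, -0.1576, 0.1943]
tool_rot: [0.41, 0.912, -0.001, 0.002]
ft_force: [-1.5, -0.3, -0.1]
opening: 0.0262
finger_force: 0.0
```

Request:
{"fn": "step_arm", "kwargs": {"moves": [[-0.4, [0, 0, 0], -0.015], [-0.4, [0, 0, 0], -0.015], [-0.4, [0, 0, 0], 0], [-0.4, [0, 0, 0], 0]]}}

```text
t: 13.15
position: [0.5184, -0.1571, 0.1936]
tool_rot: [0.326, 0.945, -0.0, 0.001]
ft_force: [1.1, 1.0, -0.6]
opening: 0.0264
finger_force: 0.0
```

```bash
cat > st.py <<'E'
from h import *
o=get_obs(); T=R.from_quat(o["tool_rot"]).as_matrix(); p=o["position"]
print(o["t"],p.round(4),"a",np.arctan2(T[1,0],T[0,0]),"d tool(share)",(T.T@(np.array([.519,-.156,.1176])-p)/.2).round(4),"q",o["qpos"].round(2),"op",o["opening"],"tq",o["wrist_torque"].round(3),"f",o["ft_force"].round(2),o["finger_force"])
E
python3 st.py
```

```text
13.15 [ 0.5184 -0.1571  0.1936] a 2.4767729980422395 d tool(share) [0.0018 0.0065 0.3801] q [ 0.65  0.78 -0.77  1.87  0.74  0.81  0.39] op 0.026372411753070896 tq [-0.03  -0.117 -0.012] f [ 1.05  0.99 -0.64] 0.0
```

Request:
{"fn": "step_arm", "kwargs": {"moves": [[-0.4, [0.002, 0.0065, 0.1], 0], [-0.4, [0, 0, 0.1], 0], [-0.4, [0, 0, 0.1], 0], [-0.4, [0, 0, 0.05], 0], [-0.4, [0, 0, 0.03], 0], [-0.4, [0, 0, 0], 0], [-0.4, [0, 0, 0], 0]]}}

```text
t: 13.85
position: [0.5189, -0.1552, 0.1174]
tool_rot: [0.325, 0.946, 0.0, 0.001]
ft_force: [0.7, -0.0, -0.3]
opening: 0.0268
finger_force: 0.0
```

```bash
python3 st.py
```

```text
13.85 [ 0.5189 -0.1552  0.1174] a 2.4796475758503007 d tool(share) [-0.0029 -0.0027 -0.001 ] q [ 0.59  0.88 -0.67  1.92  0.88  0.66  0.27] op 0.026784570051195306 tq [-0.034 -0.189 -0.011] f [ 0.68 -0.04 -0.32] 0.0
```

Request:
{"fn": "step_arm", "kwargs": {"moves": [[-0.6, [0, 0, 0], 0], [-0.6, [0, 0, 0], 0], [-0.6, [0, 0, 0], 0.015], [-0.6, [0, 0, 0], 0.02], [-0.6, [0, 0, 0], 0.02], [-0.6, [0, 0, 0], 0.02], [-0.6, [0, 0, 0], 0.02], [-0.6, [0, 0, 0], 0.02], [-0.6, [0, 0, 0], 0.02], [-0.6, [0, 0, 0], 0.02], [-0.6, [0, 0, 0], 0], [-0.6, [0, 0, 0], 0]]}}

```text
t: 15.05
position: [0.5203, -0.1535, 0.1175]
tool_rot: [0.728, 0.686, 0.002, 0.001]
ft_force: [2.7, 4.4, 1.6]
opening: 0.0177
finger_force: 3.3
```

```bash
python3 st.py
```

```text
15.05 [ 0.5203 -0.1535  0.1175] a 1.5107309756305833 d tool(share) [-0.0126 -0.0058 -0.0006] q [ 0.45  0.83 -0.42  1.93  0.64  0.52 -0.48] op 0.017694785832334033 tq [ 0.946 -0.804  0.079] f [2.7  4.38 1.62] 3.271442169425427
```

Request:
{"fn": "step_arm", "kwargs": {"moves": [[-0.6, [-0.012, -0.004, 0], 0.01], [-0.6, [0, 0, 0], 0.02], [-0.6, [0, 0, 0], 0.02], [-0.6, [0, 0, 0], 0.02], [-0.6, [0, 0, 0], 0.02], [-0.6, [0, 0, 0], 0.02], [-0.6, [0, 0, 0], 0.02], [-0.6, [0, 0, 0], 0.02], [-0.6, [0, 0, 0], 0.01], [-0.6, [0, 0, 0], 0], [-0.6, [0, 0, 0], 0]]}}

```text
t: 16.15
position: [0.5181, -0.1575, 0.117]
tool_rot: [0.968, 0.249, 0.001, 0.0]
ft_force: [3.1, 2.2, 1.6]
opening: 0.0177
finger_force: 2.6
```

```bash
python3 st.py
```

```text
16.15 [ 0.5181 -0.1575  0.117 ] a 0.503775188767492 d tool(share) [ 0.0077 -0.0046 -0.003 ] q [ 0.31  0.8  -0.17  1.93  0.29  0.42 -1.14] op 0.01766058371596181 tq [ 0.392 -0.639  0.074] f [3.09 2.23 1.64] 2.5520332870655693
```

Request:
{"fn": "step_arm", "kwargs": {"moves": [[-0.6, [0.007, -0.004, 0], 0], [-1, [0, 0, 0], 0], [-1, [0, 0, 0], 0], [-1, [0, 0, 0], 0], [-1, [0, 0, 0], 0], [-1, [0, 0, 0], 0.01], [-1, [0, 0, 0], 0.01], [-1, [0, 0, 0], 0.01], [-1, [0, 0, 0], 0.01], [-1, [0, 0, 0], 0], [-1, [0, 0, 0], 0]]}}

```text
t: 17.25
position: [0.5179, -0.1563, 0.1168]
tool_rot: [0.992, 0.125, -0.0, 0.0]
ft_force: [0.2, -1.5, 4.2]
opening: 0.0118
finger_force: 29.3
```

```bash
python3 st.py
```

```text
17.25 [ 0.5179 -0.1563  0.1168] a 0.25066961250416847 d tool(share) [ 0.0056 -0.0003 -0.0041] q [ 0.27  0.8  -0.1   1.94  0.19  0.41 -1.3 ] op 0.011807115326163502 tq [-0.388 -0.257 -0.018] f [ 0.23 -1.51  4.18] 29.26318838261068
```

Opening 11.8 mm: the pads lie flat on the wing. The last 0.14 rad goes slowly, watching the torque.

Request:
{"fn": "step_arm", "kwargs": {"moves": [[-1, [0, 0, 0], 0.005], [-1, [0, 0, 0], 0.005], [-1, [0, 0, 0], 0.005], [-1, [0, 0, 0], 0.003], [-1, [0, 0, 0], 0], [-1, [0, 0, 0], 0]]}}

```text
t: 17.85
position: [0.5178, -0.156, 0.1167]
tool_rot: [0.998, 0.068, -0.0, -0.0]
ft_force: [-0.2, -1.1, 5.2]
opening: 0.0122
finger_force: 29.5
```

```bash
python3 st.py
```

```text
17.85 [ 0.5178 -0.156   0.1167] a 0.1360203939472676 d tool(share) [ 0.0058  0.0007 -0.0044] q [ 0.25  0.8  -0.08  1.94  0.14  0.41 -1.37] op 0.012158319904331546 tq [-0.171 -0.093  0.063] f [-0.15 -1.14  5.15] 29.457099399296567
```

Request:
{"fn": "step_arm", "kwargs": {"moves": [[-1, [0, 0, 0], 0.003], [-1, [0, 0, 0], 0.002], [-1, [0, 0, 0], 0], [-1, [0, 0, 0], 0]]}}

```text
t: 18.25
position: [0.5179, -0.1559, 0.1167]
tool_rot: [0.999, 0.053, -0.0, -0.0]
ft_force: [-1.4, -0.5, 6.5]
opening: 0.0121
finger_force: 29.6
```

```bash
python3 st.py
```

```text
18.25 [ 0.5179 -0.1559  0.1167] a 0.10579030290713845 d tool(share) [ 0.0056  0.0009 -0.0044] q [ 0.25  0.8  -0.07  1.94  0.13  0.41 -1.38] op 0.012100269927720153 tq [-0.15  -0.119  0.238] f [-1.4 -0.5  6.5] 29.601160890888423
```

The torque rose from 0.06 to 0.24 N m, still under the ring's slip, so the stop is reached. I release, go up and check.

Request:
{"fn": "step_arm", "kwargs": {"moves": [[-0.4, [0, 0, 0], 0], [-0.4, [0, 0, 0], 0], [-0.4, [0, 0, 0], 0], [-0.4, [0, 0, 0], 0], [-0.4, [0, 0, -0.1], 0], [-0.4, [0, 0, -0.2], 0], [-0.4, [0, 0, -0.2], 0], [-0.4, [0, 0, -0.2], 0], [-0.4, [0, 0, -0.2], 0], [-0.4, [-0.2, 0, 0], 0], [-0.4, [-0.1, 0, 0], 0], [-0.4, [0, 0, 0], 0], [-0.4, [0, 0, 0], 0], [-0.4, [0, 0, 0], 0]]}}

```text
t: 19.65
position: [0.4597, -0.1622, 0.2966]
tool_rot: [0.999, 0.053, 0.0, -0.0]
ft_force: [-0.2, 1.0, -0.9]
opening: 0.0264
finger_force: 0.0
```

```bash
python3 - <<'E'
from knob import *
ob=get_obs(); C,im,d,P,ok=wcloud(); print(ob["t"],ob["position"])
measure(im,P,ok,C)
m=(ok&np.all((P>(.5,-.1,.14))&(P<(.63,.03,.165)),axis=2)); Q=P[m]
print("rim",m.sum(),np.percentile(Q[:,2],[5,50,95]),cv2.minEnclosingCircle(Q[:,:2].astype(np.float32)))
cv2.imwrite("pics/w4.png",im); 
E
```

```text
19.65 [ 0.45971858 -0.16216648  0.29659448]
panel 4512 tilt deg 20.158703473431206
ring centre fit r 0.04896582577714692
wing n 615 rect [-0.0052  0.0025] 0.0602 0.012 vs ring c [-0.0056  0.0023]
wing line angle (mod pi) 0.2093071386804426 h med 0.04392755492022839
mark area 12 px [319.5  85.5] ang 0.208 r 0.0403
mark area 1 px [308.  90.] ang 0.542 r 0.0382
mark area 2 px [298.   96.5] ang 0.886 r 0.0379
mark area 1 px [291. 105.] ang 1.212 r 0.0383
mark area 2 px [287.5 115. ] ang 1.529 r 0.0385
mark area 2 px [287.5 126. ] ang 1.863 r 0.0387
mark area 1 px [290. 136.] ang 2.174 r 0.0399
mark area 1 px [292. 136.] ang 2.199 r 0.0378
mark area 3 px [297.3 144.3] ang 2.508 r 0.0389
mark area 3 px [305.3 150.3] ang 2.816 r 0.0392
axis wing top (ring c) [ 0.5171 -0.1563  0.1075] (wing rect) [ 0.5175 -0.1561  0.1077] up [ 0.936 -0.071  0.345]
rim 1485 [0.14140747 0.15143529 0.15369752] ((0.563946008682251, -0.03696516528725624), 0.026225117966532707)
```

View pics/w4.png

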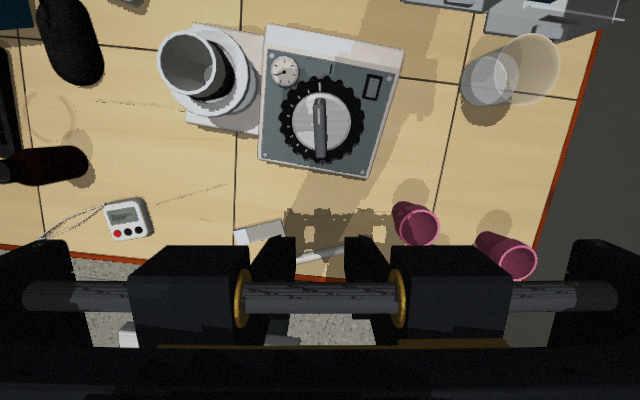

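The picture shows the wing at (320,127) pointing at the long mark at (319,85). The wing line reads 0.209 rad and the mark 0.208, so the knob is at its stop. The ring's ticks are where they were, within measuring error. The crucible, rim at (190,62), is still home and centred, and the arm is clear. I hand in.

```bash
python3 -c "
from cell import *
print(job_done())"
```

```text
the job is handed in; nothing more can be done
None
```

The crucible is seated fully home in the sleeve and released, the vent knob is shut against its clockwise stop, the coarse ring is where it was within measuring error, and the job was handed in at about 20 s.

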